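Press the bead box shut

ROBOT

A 7-joint arm with a two-finger parallel gripper is mounted at the origin on the work surface. World frame = base frame: x ahead of the robot, y to its left, z up, the work surface at z = 0. Lengths are in m, angles in rad, forces in N, time in s.
With the tool pointing down it reaches from about 0.4 to 0.875 m from the base axis. Payload 19.3 kg.
Tool frame: the origin (TCP) lies at the very end of the fingers, on their centre line; the grasp point (between the pads) lies bot.grasp_offset behind it (bot.grasp_offset is the distance from the TCP to the grasp point, in m); z points along the fingers, y is the direction in which the jaws open and shut (so a half turn about z gives the same grasp; the last joint's range is limited). The gripper opens to 85 mm and grips with 20 to 120 N. Pads are 22 mm wide; open, the fingers measure 114 mm over their backs; the gripper's body (76 mm by 85 mm) begins 54 mm behind the grasp point. The pads swing forward as they close: fully open they stand 13 mm farther back than shut.
Start: joints at [1.096, 0.521, -0.036, 1.599, 0.021, 1.021, -0.113], TCP at [0.246, -0.574, 0.231] pointing down, gripper open.
Joint ranges: [-2.91, 2.91], [-0.3, 2.13], [-1.5, 1.42], [0.17, 2.43], [-1.26, 4.41], [0.16, 1.93], [-2.52, 2.52]. Speed limits (rad/s): [1.89, 1.89, 2.39, 2.39, 3.01, 3.01, 3.01].

INTERFACE

Orientations are given as [roll, pitch, yaw] about the fixed x, y, z axes, in that order (R = Rz(yaw) Ry(pitch) Rx(roll)).
In Python, from workcell import bot gives the robot as it stands. The module is installed in compiled form; this text tells all that it offers.
- The arm moves only by the shell command python3 -m handwheel 'ROWS' [OPENING] [FORCE]. ROWS is JSON, a list of rows, each a list of 6 numbers: the shift along the tool's x, y, z as a fraction of full scale, then the turn, a rotation vector about the tool's x, y, z as a fraction of full scale. In form: [[x, y, z, rx, ry, rz], ...]. A call has 1 to 8 rows; each row shifts and turns the commanded pose from where the row before left it, along the tool's axes as they then stand; what a row does not reach is not made up. Full scale, the value 1, is 0.025 m for a shift and 360 degrees for a turn. A row lasts 1/8 s, in which the tool goes at most 62.5 mm and 10.7 degrees, less where a joint would pass 70% of its speed; a pose out of reach is approached as far as the arm can. A call with a number of a shift or a turn outside -1 to 1 is refused whole. A call with a gripper value outside its range is refused whole. OPENING is the closure, from -1 (fully open) to 1 (shut), set as the call begins (- or left out, the last holds). The fingers move at their own pace and stop on an object; FORCE is the grip in N (left out, the last holds). Time passes only in rows, so rows that do not move let the fingers close. It gives the time, the measured TCP pose, the force and the opening at its end, in the units of the state.
- bot.observe(): the state, without advancing time (a new reading comes with each control period).
- bot.grab_frame(name): name is "side" or "top"; returns a dict with "pixels" (384x512x3 uint8, blue, green, red), "vertical_fov" (degrees; the focal length in pixels is half the picture's height over the tangent of half this angle, whatever the lens; pixels are square), "cx", "cy" (the principal point, pixels), "R" (3x3) and "t" (3): a world point X has camera coordinates R X + t. Camera axes: x right, y down, z forward; pixel columns grow to the right and rows downward; lengths in m; the calibration is good to about 2 mm. A picture is of the moment at which its call begins. There is no depth.
- bot.job_done(): hands the job in, once; it reports no verdict.
Trained networks look in a picture, given as the dict that the camera call returned (one of the last four; its "shot" number tells which), for a name from the list of things; names that differ only in an ending like _2 or _b are one class to them, and where a whole thing is asked for, a point or a joint stands for the part that bears it (a point fixed in the world has none). Each returns a list of dicts, best first, with "score" (0 to 1); they miss things now and then, are a little off and sometimes report something else, mostly with a low value. They report only what shows in the picture. A call takes as long as a camera call.
- bot.trace(picture, thing): "region" (384x512 bool, what is visible of it) and "point" ([column, row] in pixels, amid what is visible of it).
The state is a dict: "clock": time; "qpos": joint angles; "qd": joint speeds; "joint_efforts": joint torques, N m; "position": TCP position; "tool_rot": TCP orientation; "force": force on the tool from outside, world axes, zero at the start; "moment": the same for the moment, N m; "grip_width": finger opening in m.
Only numpy, scipy, OpenCV 4.12 (cv2) and the standard library are available. Lean on these libraries where they do the work, as an engineer would, in place of code of your own. Each camera call takes 0.05 s, during which the arm holds its last target.

TASK

On the shelf stand three clear press-top boxes with their tops still standing up; gently press the top of the low square one, which holds the glass beads, straight down with the fingertips until it is fully home, then draw back clear. Leave the box where it stands, without gripping or lifting it, keep the round box and the tall box open with their tops up, and leave everything else on the shelf undisturbed.

Things in the scene. Friction and masses are not known exactly. Their poses are not given: they have to be found in the camera images.
- bead_box: the low square press-top box: clear plastic, 76 x 76 mm and 45 mm high without its top, filled with mixed glass beads, loose on the shelf, 0.2 to 0.4 kg. Origin at the centre of its underside, z up, x and y square to its sides
- bead_top (a point): centre of the upper face of the bead box's press top, on a round thumb pad 32 mm across and 2 mm high in the middle of the top. The top is a grey plastic plate 74 x 74 x 10 mm over the whole box. This point is 67 mm above the shelf with the top fully up, 57 mm with it fully home; it moves with the top
- bead_lid (a joint): how far the bead box's top has been pressed down, in m: 0 fully up, 0.010 fully home against a hard stop; starts between 0 and 0.002. It slides straight down against a steady friction of about 4 N, has no spring and stays where it is left. The box cracks if the fingers bear on it with more than 40 N
- round_box: the round press-top box, to be left open: clear plastic, 76 mm across and 45 mm high without its top, holding buttons, loose. Origin at the centre of its underside
- round_lid (a joint): the round box's grey press top (disc 74 mm across, upper face 67 mm above the shelf when up), in m pressed down: 0 up, 0.010 home. Slides as easily as the bead box's; leave it up
- tall_box: the tall square press-top box, to be left open: clear plastic, 56 x 56 mm and 80 mm high without its top, holding small metal discs, loose. Origin at the centre of its underside
- tall_lid (a joint): the tall box's grey press top (54 x 54 mm, upper face 102 mm above the shelf when up), in m pressed down: 0 up, 0.010 home. Slides as easily; leave it up
- coaster: round ceramic coaster with an eye pattern of rings, 92 mm across, 8 mm thick, loose. Origin at the centre of its underside
- bell: chrome bicycle bell, dome 56 mm across on a small black foot, 44 mm high, with a short thumb lever that reaches out 46 mm from the axis, loose. Origin on the axis at the underside
- polish_tin: round metal shoe-polish tin, 74 mm across, 25 mm high, loose. Origin at the centre of its underside
- bead_loop: stiff ring of 14 mm horn beads lying flat, 90 mm across, loose. Origin at its centre, on the shelf
- shoe_brush: wooden shoe brush, 150 x 50 mm, 42 mm high, bristles down, loose, at the left edge of the work. Origin at the centre of its underside

How it is judged:
By the outcome, as a careful person would: the job done as asked, in the order asked, and still so for the second after the job is handed in, with the robot touching nothing.
It also fails if it takes over 35 s, if anything falls off the work surface, if the arm or the gripper's body presses on something with over 40 N, if the wrist force passes 120 N, or if a joint passes its speed limit or range.

## Working session

There is one attempt and no reset: what is moved stays moved. The work goes in short steps, Python scripts to look and compute and a shell command to move; the robot and the scene stay as the last step left them, time stands still between calls to the robot, and variables do not carry over. Pictures are saved under pics/ and viewed, and the job is handed in when it is done.

```bash
mkdir -p pics
cat > h.py <<'E'
import numpy as np,cv2,math
from workcell import bot
def K(p):
    f=p["pixels"].shape[0]/2/math.tan(math.radians(p["vertical_fov"])/2); return f
def ray(p,uv,z):
    f=K(p);R=np.array(p["R"]);t=np.array(p["t"])
    d=R.T@np.array([(uv[0]-p["cx"])/f,(uv[1]-p["cy"])/f,1]);c=-R.T@t
    return c+d*(z-c[2])/d[2]
def proj(p,X):
    f=K(p);c=np.array(p["R"])@np.array(X)+np.array(p["t"]);return [c[0]/c[2]*f+p["cx"],c[1]/c[2]*f+p["cy"]]
E
python3 - <<'E'
from h import *
s=bot.observe();print({k:np.round(v,4) for k,v in s.items()},bot.grasp_offset)
for n in("top","side"):
    p=bot.grab_frame(n);cv2.imwrite(f"pics/{n}1.png",p["pixels"])
    print(n,np.round(-np.array(p["R"]).T@p["t"],3),K(p),np.round(p["R"],2).tolist())
    for th,z in(("bead_top",.06),("bead_box",.03),("round_lid",.065),("tall_lid",.1),("bell",.03),("coaster",.008),("polish_tin",.025),("bead_loop",.01),("shoe_brush",.04)):
        for r in bot.trace(p,th)[:2]:
            print(th,round(r["score"],2),np.round(r["point"]),np.round(ray(p,r["point"],z),3),r["region"].sum())
E
```

```text
{'clock': np.float64(0.0), 'qpos': array([ 1.0958,  0.522 , -0.0363,  1.6   ,  0.0212,  1.0211, -0.1128]), 'qd': array([-0.0005,  0.0016, -0.0015,  0.0015,  0.001 ,  0.0017, -0.0001]), 'joint_efforts': array([-8.00000e-04, -9.27118e+01,  1.97950e+00, -3.69941e+01,
        1.78000e-02,  8.10000e-03, -1.00000e-04]), 'position': array([ 0.246 , -0.5742,  0.2308]), 'tool_rot': array([-3.1405e+00,  1.0000e-04,  4.0480e-01]), 'force': array([-0.5142,  0.1793,  0.8838]), 'moment': array([0.0775, 0.0459, 0.0454]), 'grip_width': np.float64(0.0854)} 0.0187
top [0.429 0.111 1.152] 449.87859423505756 [[0.0, -1.0, 0.0], [-0.99, -0.0, -0.11], [0.11, -0.0, -0.99]]
bead_box 0.88 [330. 235.] [ 0.45  -0.062  0.03 ] 1012
round_lid 0.92 [276. 237.] [0.444 0.074 0.065] 726
tall_lid 0.78 [229. 166.] [0.612 0.187 0.1  ] 512
tall_lid 0.5 [391. 217.] [ 0.49  -0.194  0.1  ] 991
bell 0.91 [374. 153.] [ 0.656 -0.176  0.03 ] 387
bell 0.46 [305. 166.] [ 0.624 -0.001  0.03 ] 656
coaster 0.73 [392. 217.] [ 0.496 -0.224  0.008] 1047
polish_tin 0.94 [304. 165.] [0.626 0.001 0.025] 654
bead_loop 0.65 [225. 221.] [0.484 0.2   0.01 ] 499
shoe_brush 0.56 [130. 180.] [0.584 0.435 0.04 ] 1167
side [0.04  0.638 0.604] 378.21224625596085 [[-0.73, -0.68, -0.0], [-0.39, 0.43, -0.82], [0.56, -0.6, -0.58]]
bead_top 0.89 [321. 191.] [ 0.447 -0.049  0.06 ] 600
bead_top 0.48 [256. 190.] [0.571 0.057 0.06 ] 486
round_lid 0.79 [291. 214.] [0.443 0.081 0.065] 578
tall_lid 0.86 [200. 194.] [0.619 0.2   0.1  ] 326
bell 0.79 [286. 159.] [ 0.647 -0.158  0.03 ] 210
coaster 0.87 [343. 176.] [ 0.484 -0.223  0.008] 469
polish_tin 0.92 [257. 191.] [0.601 0.024 0.025] 473
bead_loop 0.93 [231. 273.] [0.454 0.266 0.01 ] 581
shoe_brush 0.95 [120. 284.] [0.57  0.451 0.04 ] 2245
shoe_brush 0.59 [320. 197.] [ 0.45  -0.051  0.04 ] 1267
```

```bash
python3 -c "
import cv2
for n in('top','side'):
    i=cv2.imread(f'pics/{n}1.png');cv2.imwrite(f'pics/{n}1b.png',cv2.resize(i[120:300,80:460] if n=='top' else i[100:340,80:460],None,fx=2.1,fy=2.1,interpolation=2))
"
```

```text
(no output)
```

View pics/top1b.png

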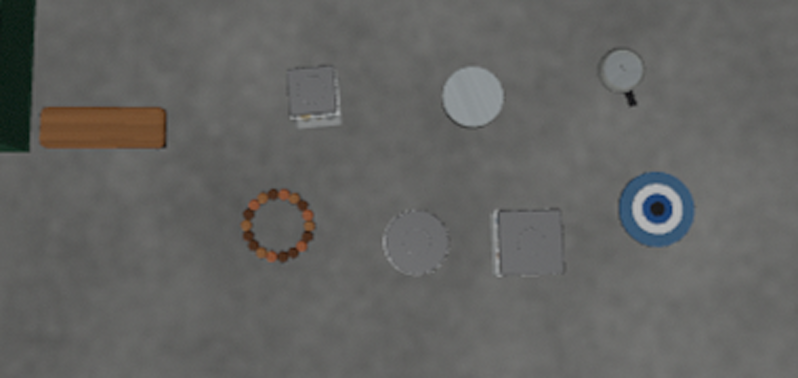

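View pics/side1b.png

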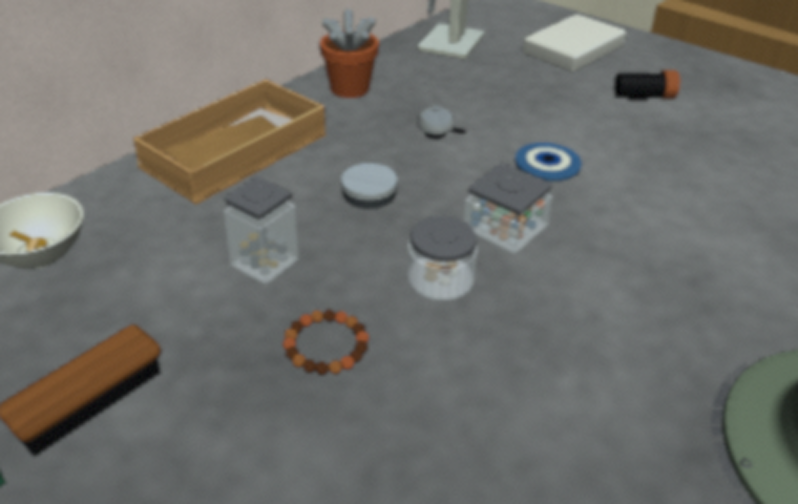

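View pics/top1.png

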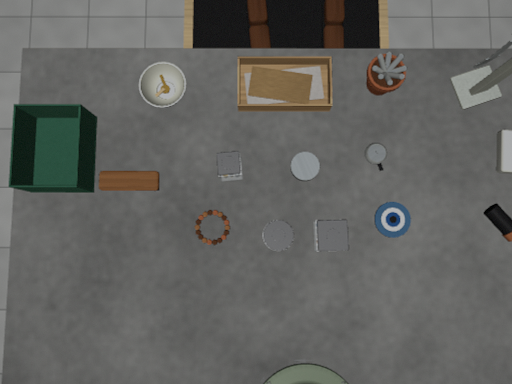

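```bash
cat > loc.py <<'E'
from h import *
import sys
tag=sys.argv[1]
for n in("top","side"):
    p=bot.grab_frame(n);cv2.imwrite(f"pics/{n}{tag}.png",p["pixels"])
    for th,z in(("bead_top",.058),("bead_top",.065),("bead_box",.065),("round_lid",.066),("tall_lid",.101),("bead_loop",.01),("polish_tin",.025),("coaster",.008)):
        for r in bot.trace(p,th)[:1]:
            v,u=np.nonzero(r["region"]);c=[(u.min()+u.max())/2,(v.min()+v.max())/2]
            m=[u.mean(),v.mean()]
            print(n,th,z,round(r["score"],2),u.min(),u.max(),v.min(),v.max(),np.round(m,1),np.round(ray(p,m,z),3),np.round(ray(p,c,z),3))
    u=[333.3,235.2]
    if n=="top":print(ray(p,u,.065),p["cx"],p["cy"])
    print("tcp",proj(p,bot.observe()["position"]))
    c=cv2.resize(p["pixels"][190:270,280:400] if n=="top" else p["pixels"][150:230,270:390],None,fx=6,fy=6,interpolation=0);cv2.imwrite(f"pics/{n}{tag}z.png",c)
E
python3 loc.py 2
```

```text
top bead_top 0.058 0.68 316 347 220 251 [331.3 235.3] [ 0.449 -0.06   0.058] [ 0.448 -0.061  0.058]
top bead_top 0.065 0.68 316 347 220 251 [331.3 235.3] [ 0.448 -0.059  0.065] [ 0.448 -0.06   0.065]
top bead_box 0.065 0.56 313 348 220 250 [330.3 235.1] [ 0.449 -0.057  0.065] [ 0.449 -0.057  0.065]
top round_lid 0.066 0.8 263 293 220 250 [277.7 235. ] [0.449 0.07  0.066] [0.449 0.069 0.066]
top tall_lid 0.101 0.73 216 239 152 175 [227.6 163.1] [0.618 0.189 0.101] [0.617 0.189 0.101]
top bead_loop 0.01 0.72 194 229 210 244 [211.1 227. ] [0.47  0.236 0.01 ] [0.47  0.235 0.01 ]
top polish_tin 0.025 0.67 291 318 152 180 [304.2 166.1] [0.624 0.    0.025] [ 0.624 -0.     0.025]
top coaster 0.008 0.9 374 409 202 236 [391.2 219.4] [ 0.49  -0.221  0.008] [ 0.491 -0.222  0.008]
[ 0.44864422 -0.06419185  0.065     ] 260.9926828091769 193.19143998057905
tcp [np.float64(604.9193029692811), np.float64(336.20958948788325)]
side bead_top 0.058 0.74 303 341 178 202 [322.4 189.5] [ 0.451 -0.06   0.058] [ 0.45  -0.057  0.058]
side bead_top 0.065 0.74 303 341 178 202 [322.4 189.5] [ 0.446 -0.051  0.065] [ 0.445 -0.048  0.065]
side bead_box 0.065 0.68 301 341 178 221 [321.4 198.7] [ 0.425 -0.016  0.065] [ 0.424 -0.013  0.065]
side round_lid 0.066 0.71 275 306 203 224 [290.3 213.5] [0.444 0.081 0.066] [0.444 0.081 0.066]
side tall_lid 0.101 0.95 186 217 185 204 [201.4 194.4] [0.613 0.199 0.101] [0.612 0.2   0.101]
side bead_loop 0.01 0.72 215 254 248 277 [233.9 262.9] [0.469 0.241 0.01 ] [0.469 0.24  0.01 ]
side polish_tin 0.025 0.67 243 267 178 199 [255.  188.1] [0.614 0.016 0.025] [0.613 0.017 0.025]
side coaster 0.008 0.76 325 355 169 185 [340.6 176.6] [ 0.487 -0.214  0.008] [ 0.487 -0.211  0.008]
tcp [np.float64(495.41712036933916), np.float64(88.86547772749635)]
```

View pics/top2z.png

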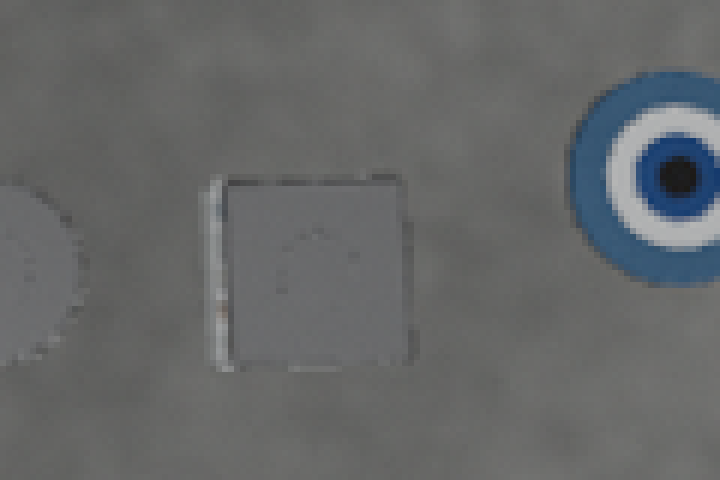

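View pics/side2z.png

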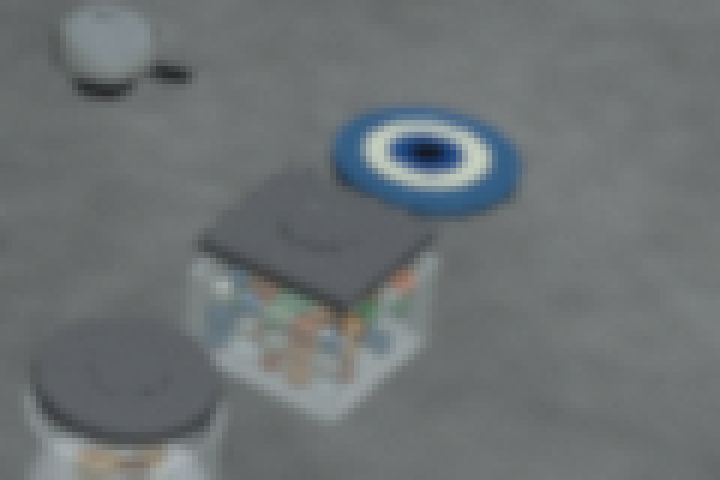

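```bash
python3 -m handwheel '[[1,-1,0,0,0,0],[1,-1,0,0,0,0],[1,-1,0,0,0,0],[1,-1,0,0,0,0],[1,-1,0,0,0,0],[1,-1,0,0,0,0],[1,-1,0,0,0,0],[1,-1,0,0,0,0]]' 1 20
```

```text
clock: 2.9
position: [0.3516, -0.3108, 0.2315]
tool_rot: [3.141, -0.0, 0.405]
force: [0.2, -0.0, 0.8]
grip_width: -0.0
```

```bash
python3 -m handwheel '[[1,-1,0,0,0,0],[1,-1,0,0,0,0],[1,-1,0,0,0,0],[1,-1,0,0,0,0],[1,-1,0,0,0,0],[1,-1,0,0,0,0],[1,-1,0,0,0,0],[0,0,0,0,0,0]]'
python3 - <<'E'
from h import *
s=bot.observe();x=s["position"];print(x,s["force"],s["qpos"])
for n in("top","side"):
    p=bot.grab_frame(n);im=p["pixels"].copy();cv2.imwrite(f"pics/{n}3.png",im)
    u=proj(p,x);print(n,u)
    cv2.circle(im,(round(u[0]),round(u[1])),2,(0,0,255),-1)
    cv2.imwrite(f"pics/{n}3m.png",cv2.resize(im[80:300,200:450],None,fx=3,fy=2.7))
E
```

```text
clock: 3.9
position: [0.4439, -0.08, 0.2314]
tool_rot: [-3.141, -0.001, 0.408]
force: [-0.2, -1.4, 0.3]
grip_width: 0.0002
[ 0.44392446 -0.07998251  0.23142895] [-0.22300735 -1.38615452  0.3126897 ] [ 0.27745149  0.25507566 -0.27387715  2.02681828  0.08859607  0.87014562
 -1.2075748 ]
top [np.float64(354.2342110935104), np.float64(236.03543998339225)]
side [np.float64(337.5935588751563), np.float64(124.68228202484711)]
```

View pics/side3m.png

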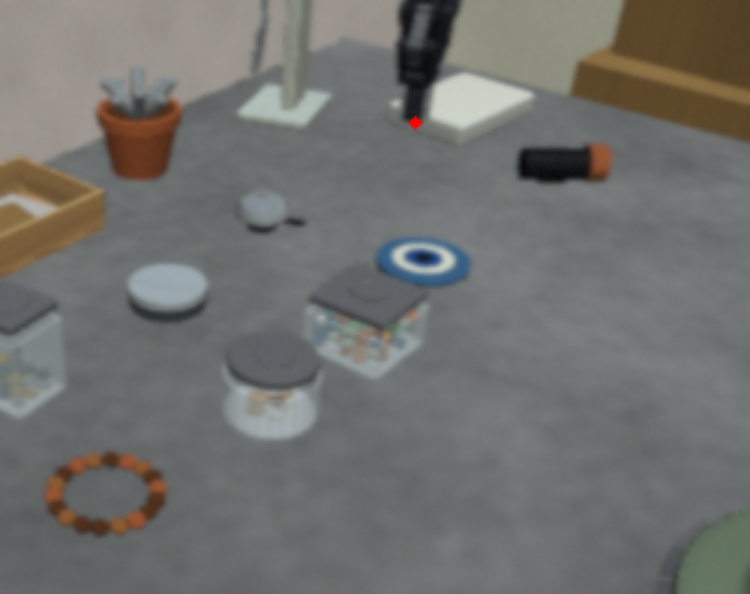

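View pics/top3m.png

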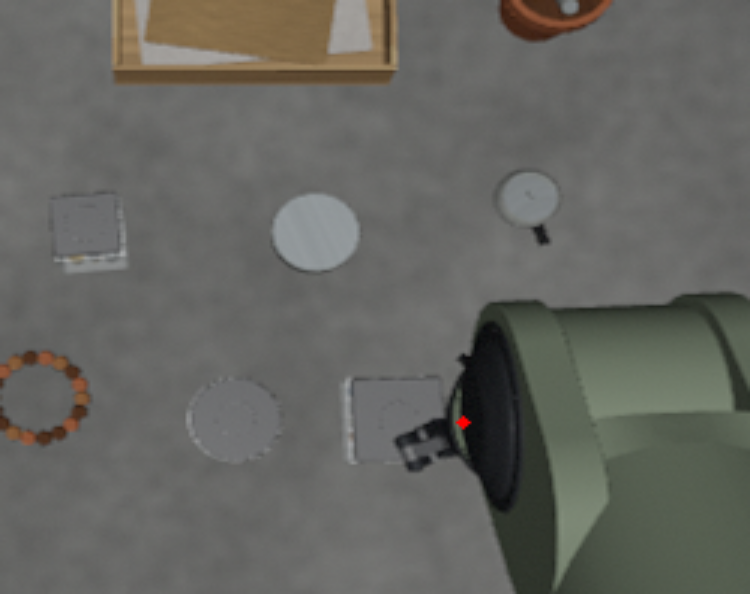

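```bash
python3 -m handwheel '[[0.45,-0.55,0,0,0,0],[0,0,1,0,0,0],[0,0,1,0,0,0],[0,0,1,0,0,0],[0,0,1,0,0,0],[0,0,1,0,0,0],[0,0,0,0,0,0]]'
cat > look.py <<'E'
from h import *
import sys
t=sys.argv[1]
s=bot.observe();x=s["position"];print(s["clock"],x,s["force"],s["grip_width"])
for n in("top","side"):
    p=bot.grab_frame(n);im=p["pixels"].copy()
    b=(190,280) if n=="top" else (130,270)
    z=cv2.resize(im[b[0]:b[0]+100,b[1]:b[1]+130],None,fx=6,fy=6,interpolation=2)
    def dot(X,c,r=2):
        u=proj(p,X);q=(round((u[0]-b[1]+.5)*6),round((u[1]-b[0]+.5)*6));cv2.circle(z,q,r,c,-1)
    dot(x,(0,0,255),4); dot([x[0],x[1],.067],(255,0,255),4)
    cx,cy=.449,-.063
    for zz,c in((.065,(0,255,0)),):
        for a in(-.037,.037):
            for d in(-.037,.037):dot([cx+a,cy+d,zz],c,3)
        for k in range(24):dot([cx+.016*math.cos(k*.2618),cy+.016*math.sin(k*.2618),zz+.002],(0,255,255),1)
    print(n,proj(p,x));cv2.imwrite(f"pics/{n}{t}.png",z)
E
python3 look.py 4
```

```text
clock: 4.88
position: [0.447, -0.0659, 0.1053]
tool_rot: [-3.141, 0.003, 0.404]
force: [-0.1, -0.1, 0.3]
grip_width: -0.0001
4.875 [ 0.44699485 -0.06587782  0.10533156] [-0.12665496 -0.0691423   0.30492805] -0.00013878066482228663
top [np.float64(336.8409068771996), np.float64(235.59606837824185)]
side [np.float64(327.1107031473795), np.float64(173.2230568440654)]
```

View pics/side4.png

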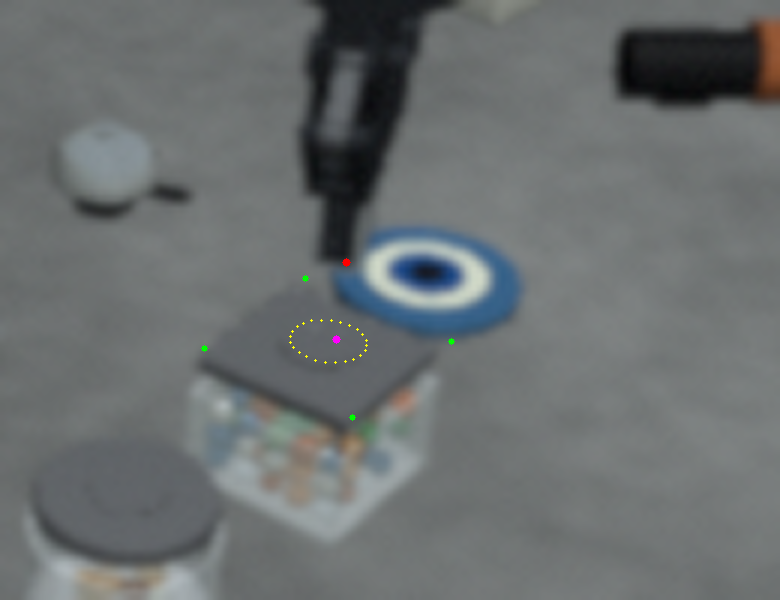

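View pics/top4.png

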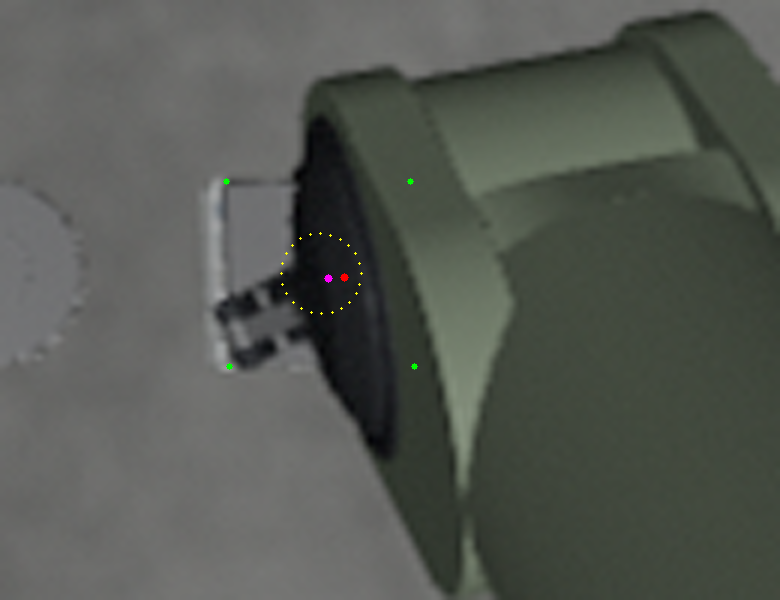

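```bash
python3 -m handwheel '[[0.14,-0.12,0,0,0,0],[0,0,0.5,0,0,0],[0,0,0.5,0,0,0],[0,0,0.2,0,0,0],[0,0,0,0,0,0]]';python3 look.py 5
```

```text
clock: 5.6
position: [0.4498, -0.0608, 0.0758]
tool_rot: [-3.141, 0.001, 0.405]
force: [0.3, 0.4, -0.2]
grip_width: -0.0001
5.6 [ 0.44979683 -0.06084408  0.07577033] [ 0.27847852  0.35077265 -0.16148926] -5.980174471075605e-05
top [np.float64(332.61414936100357), np.float64(234.62923761520045)]
side [np.float64(323.77962808789033), np.float64(183.59637170629054)]
```

View pics/side5.png

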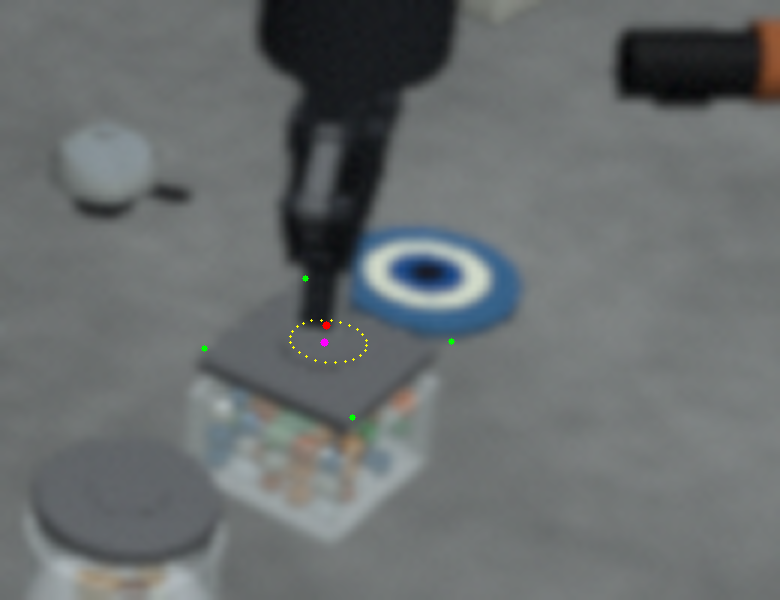

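```bash
python3 -m handwheel '[[0,0,0.08,0,0,0],[0,0,0.08,0,0,0],[0,0,0.08,0,0,0],[0,0,0.08,0,0,0],[0,0,0.08,0,0,0],[0,0,0.08,0,0,0],[0,0,0,0,0,0]]'
```

```text
clock: 6.58
position: [0.4501, -0.0609, 0.0642]
tool_rot: [-3.141, 0.0, 0.405]
force: [0.3, 0.1, -1.0]
grip_width: -0.0003
```

```bash
python3 -m handwheel '[[0,0,0.04,0,0,0],[0,0,0.04,0,0,0],[0,0,0.04,0,0,0],[0,0,0.04,0,0,0]]'
```

```text
clock: 7.08
position: [0.4501, -0.0609, 0.0603]
tool_rot: [3.142, -0.0, 0.405]
force: [-0.8, 1.0, 4.5]
grip_width: -0.0003
```

Contact: about 4 N is the lid friction. I'll continue in small steps.

```bash
python3 -m handwheel '[[0,0,0.04,0,0,0],[0,0,0.04,0,0,0]]'; python3 -m handwheel '[[0,0,0.02,0,0,0]]';python3 -m handwheel '[[0,0,0.02,0,0,0]]'
```

```text
clock: 7.32
position: [0.4501, -0.0609, 0.0582]
tool_rot: [-3.142, -0.0, 0.405]
force: [-0.6, 0.2, 3.5]
grip_width: 0.0003
clock: 7.45
position: [0.4501, -0.0609, 0.0577]
tool_rot: [-3.142, 0.0, 0.405]
force: [-0.7, 0.4, 3.4]
grip_width: 0.0
clock: 7.58
position: [0.4501, -0.0609, 0.0573]
tool_rot: [-3.142, 0.0, 0.405]
force: [-0.3, -0.3, 3.0]
grip_width: 0.0
```

```bash
python3 -m handwheel '[[0,0,0.01,0,0,0]]'; python3 -m handwheel '[[0,0,0.01,0,0,0]]'
```

```text
clock: 7.7
position: [0.4501, -0.0609, 0.057]
tool_rot: [3.142, -0.0, 0.405]
force: [-1.9, 0.9, 7.1]
grip_width: 0.0001
clock: 7.82
position: [0.4502, -0.0609, 0.057]
tool_rot: [3.141, -0.0, 0.405]
force: [-3.1, 1.2, 14.0]
grip_width: 0.0001
```

Hard stop at z = 0.0570, where force rose to 14 N. Lifting straight off.

```bash
python3 -m handwheel '[[0,0,-0.04,0,0,0],[0,0,-0.1,0,0,0],[0,0,-0.4,0,0,0],[0,0,-1,0,0,0],[0,0,-1,0,0,0],[0,0,-1,0,0,0],[0,0,-1,0,0,0],[0,0,-1,0,0,0]]'; python3 -m handwheel '[[-1,1,-1,0,0,0],[-1,1,0,0,0,0],[-1,1,0,0,0,0],[-1,1,0,0,0,0],[-1,1,0,0,0,0],[-1,1,0,0,0,0],[-1,1,0,0,0,0],[0,0,0,0,0,0]]'; python3 loc.py 6;python3 look.py 7
```

```text
clock: 8.82
position: [0.4499, -0.0609, 0.1968]
tool_rot: [3.141, -0.0, 0.405]
force: [-0.3, 0.4, 0.2]
grip_width: -0.0
clock: 9.82
position: [0.3569, -0.2925, 0.2208]
tool_rot: [3.141, 0.0, 0.401]
force: [0.8, 0.8, 0.3]
grip_width: -0.0002
top bead_top 0.058 0.83 316 347 220 251 [331.3 235.6] [ 0.448 -0.061  0.058] [ 0.448 -0.061  0.058]
top bead_top 0.065 0.83 316 347 220 251 [331.3 235.6] [ 0.448 -0.059  0.065] [ 0.448 -0.06   0.065]
top bead_box 0.065 0.86 313 347 220 251 [329.7 235.4] [ 0.448 -0.056  0.065] [ 0.448 -0.056  0.065]
top round_lid 0.066 0.8 263 292 220 250 [277.3 234.9] [0.449 0.071 0.066] [0.449 0.07  0.066]
top tall_lid 0.101 0.92 215 240 150 175 [227.8 162.4] [0.619 0.189 0.101] [0.619 0.189 0.101]
top bead_loop 0.01 0.71 195 228 211 243 [211.1 228.1] [0.467 0.236 0.01 ] [0.47  0.235 0.01 ]
top polish_tin 0.025 0.62 290 318 152 180 [303.9 165.9] [0.624 0.001 0.025] [0.624 0.001 0.025]
top coaster 0.008 0.68 374 409 202 237 [391.7 219.7] [ 0.489 -0.223  0.008] [ 0.49  -0.222  0.008]
[ 0.44864422 -0.06419185  0.065     ] 260.9926828091769 193.19143998057905
tcp [np
[... 457 characters left out ...]
6]
side tall_lid 0.101 0.93 188 217 184 203 [202.4 193.7] [0.613 0.196 0.101] [0.613 0.195 0.101]
side bead_loop 0.01 0.94 215 254 249 277 [234.7 263.5] [0.466 0.241 0.01 ] [0.468 0.241 0.01 ]
side polish_tin 0.025 0.88 242 268 178 199 [255.  188.3] [0.614 0.016 0.025] [0.613 0.017 0.025]
side coaster 0.008 0.72 325 356 168 185 [340.1 176.7] [ 0.488 -0.213  0.008] [ 0.488 -0.214  0.008]
tcp [np.float64(411.9428745630791), np.float64(112.04578042745831)]
10.725 [ 0.35811906 -0.2906842   0.22026722] [ 0.23175005 -0.35580797 -0.26472675] 0.00019053104619439208
top [np.float64(457.2426753810022), np.float64(278.48805760240265)]
side [np.float64(411.9428745630791), np.float64(112.04578042745831)]
```

View pics/side6.png

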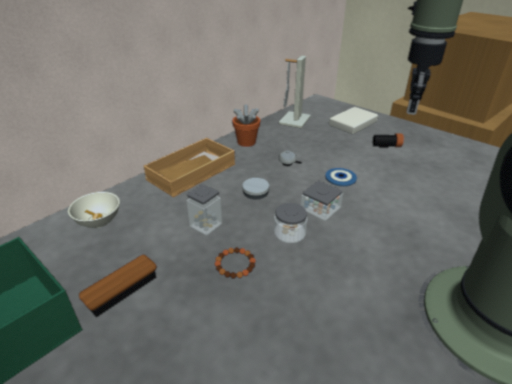

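View pics/side7.png

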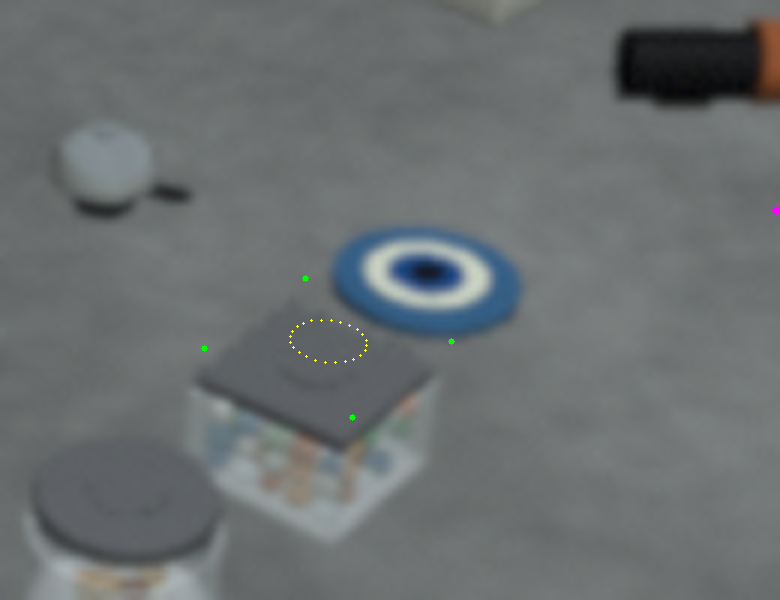

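View pics/top7.png

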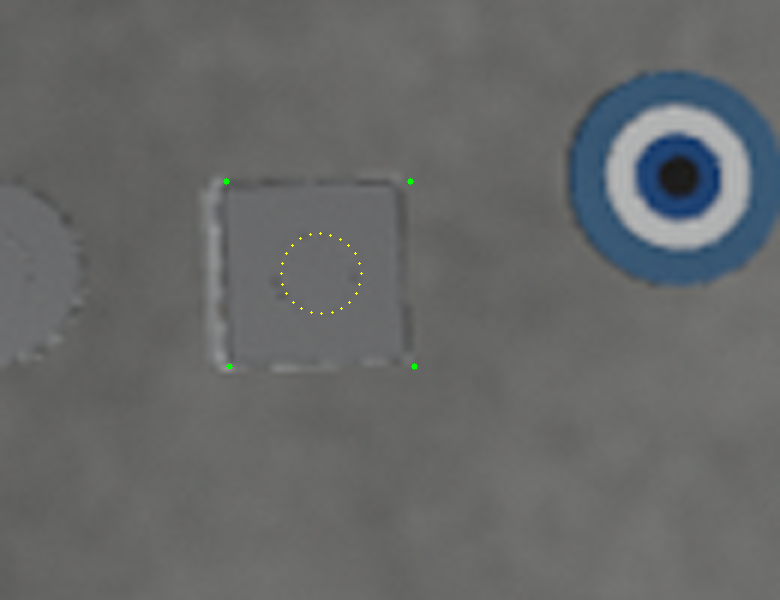

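The side view shows the lid about 3.4 px lower, with its front edge at row ~445 in the zoom against ~425 before. The box outline, coaster and round box have not moved in either view.

```bash
python3 -c "
from workcell import bot
print(bot.job_done())"
```

```text
the job is handed in; nothing more can be done
None
```

I pressed the bead box's top fully home with the closed fingertips, drew back clear, and handed the job in at about 11 s.

- **The press:** The fingers came down on the thumb pad near (0.450, −0.061). The top slid at about 3–4.5 N and stopped hard at z = 0.0570, which is the stated height when fully home. The highest force reading was 14 N, though I only read it at the end of each move.
- **After withdrawing:** The side camera shows the top about 3.4 px lower than before, close to what a full press should give. In the top view the box stands where it was. The round and tall tops, coaster, polish tin and bead loop read the same as before to within about 3 mm. I re-checked the bell and the brush only by eye.
- **What disagreed:** Positions from the side camera came out roughly 10 mm off the top camera's for the bead and round tops and the tin. I put this down to a small image offset of about 1.5 px, plus visible box sides pulling the side-view centres. I aimed by the top camera, trimmed with the fingertip seen in the side view, and the tip landed centred on the pad.

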